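# Lay the flanged post in the weld rest

## Task

The steel post with the heavy square base plate is tacked and ready to weld. Pick it up at its balance point so that it hangs level, carry it level until it is over the sloping weld rest, then lay it gently down in both V supports, plate at the low end and fully home against the foot stop, and let go. Leave the other things on the bench where they are.

Things in the scene. Friction and masses are not known exactly. Their poses are not given: they have to be found in the camera images.
- post_balance (a point): Balance point of the post, on the tube's centre line, 88 mm from the plate's outer face, 204 mm from the open end. The post: bare steel tube, 26.9 mm outside diameter, 280 mm long, with a heavy square plate 60 x 60 x 12 mm tacked across one end; 0.66 to 0.89 kg. x runs along the tube from plate to open end. Any turn about the tube is as good.
- post_foot (a point): Centre of the outer face of the post's plate; axes as post_balance. At the start the post lies on the bench on one edge of its plate and on the rim of its open end, the tube sloping down 3.4 degrees towards the open end, its balance point 25 mm above the bench. Its place and the direction it points in vary.
- rest_home (a point): Where the post's balance point lies when the post is home in the weld rest. x: along the tube's home axis, up the slope, 35 degrees above level, roughly towards the robot's left; y: level, across the rest; z: square to the slope, upward. The sloping bed (50 mm wide) lies 48 mm below this axis, so between the two Vs there is free room for fingers beside and below the tube.
- rest_stop (a point): Centre, on the tube's home axis, of the foot stop's face, against which the plate's outer face lies when home; 88 mm down the slope from rest_home, same axes. The face is square to the axis, 60 mm wide, from 56 mm below the axis to 8 mm above. Between it and the lower V is a 30 mm gap for the plate. The post may not slide down to the stop by its own weight.
- rest_low_v (a point): Lower V support, 16 mm long along the tube: point on the home axis over its middle, 38 mm up the slope from the stop's face; same axes. Both Vs are 90 degrees, open upward, 44 mm wide at the mouth, which is 3 mm above the home axis; the tube touches both faces when home.
- rest_high_v (a point): Upper V support, 16 mm long: point on the home axis over its middle, 198 mm up the slope from the stop's face; same axes and V as the lower one.
- rest: The weld rest: grey shop-made stand, fixed to the bench: base plate 270 x 120 x 8 mm, a bed sloping up at 35 degrees, two upright-V supports of angle iron and a foot stop at the low end. Origin at the centre of the base's underside, on the bench; x points level towards the high end, y to its left, z up. Its place and yaw vary.
- can: Bystander: empty steel can, 76 mm across, 102 mm tall, standing on the bench; origin at the centre of its underside.
- offcut: Bystander: offcut of angle iron, 90 mm long, 40 mm legs, 4 mm thick, lying on the bench; origin on the bench under its middle.
- hammer: Bystander: hammer 300 mm long with wooden handle, lying flat on the bench, handle towards the robot; origin on its underside, x from the handle to the head.

How it is judged:
By the outcome, as a careful person would: the job done as asked, in the order asked, and still so for the second after the job is handed in, with the robot touching nothing.
It also fails if it takes over 58 s, if anything falls off the work surface, if the arm or the gripper's body presses on something with over 40 N, if the wrist force passes 120 N, or if a joint passes its speed limit or range.

## Robot

A 7-joint arm with a two-finger parallel gripper is mounted at the origin on the work surface. World frame = base frame: x ahead of the robot, y to its left, z up, the work surface at z = 0. Lengths are in m, angles in rad, forces in N, time in s.
With the tool pointing down it reaches from about 0.425 to 0.95 m from the base axis. Payload 4.7 kg.
Tool frame: the origin (TCP) lies between the finger pads; the fingertips stand 25 mm ahead of it and the grasp point (between the pads) lies 6 mm ahead of it; z points along the fingers, x is the direction in which the jaws open and shut, and the axes are right-handed (so a half turn about z gives the same grasp; the last joint's range is limited). The gripper opens to 85 mm and grips with 20 to 120 N. Pads are 22 mm wide; open, the fingers measure 114 mm over their backs; the gripper's body (76 mm by 85 mm) begins 54 mm behind the grasp point. The pads swing forward as they close: fully open they stand 13 mm farther back than shut.
Start: joints at [-1.289, 0.469, -0.049, 1.532, 0.024, 1.141, -0.082], TCP at [0.206, 0.643, 0.256] pointing down, gripper open.
Joint ranges: [-2.59, 2.59], [-0.33, 1.99], [-1.39, 1.29], [0.1, 2.45], [-1.04, 4.18], [0.21, 1.99], [-2.66, 2.66]. Speed limits (rad/s): [2.57, 2.57, 3.14, 3.14, 3.14, 3.14, 3.14].

## Interface

Orientations are given as a 3x3 rotation matrix whose columns are the frame's x, y, z axes.
In Python, from rig import move_pose, movel, set_joints, gripper_to, hold, solve_ik, observe, camera, camera_params, MotionError, sign_off, boxes_of, cut_out, mark_of gives the robot as it stands. Calls block until the motion is done:
- move_pose(position, orientation): joint-space move of the TCP to a pose.
- movel(position, frame=None, velocity=0.15): straight line of the TCP; frame=None keeps the orientation; velocity is the mean speed in m/s.
- set_joints(angles): joint-space move.
- gripper_to(opening, force=None): finger opening in m; force is the grip in N (None keeps the last); returns when the fingers have stopped.
- hold(seconds).
- solve_ik(position, orientation): joint angles nearest the present ones, or None.
- observe(): the state.
- camera(name): name is "side" or "top" or "wrist"; returns the picture (400x640x3 uint8, blue, green, red); there is no depth.
- camera_params(name): a dict with "vfov" (degrees; the focal length in pixels is half the picture's height over the tangent of half this angle, whatever the lens; pixels are square), "cx", "cy" (the principal point, pixels), "eye" and "orientation" of the camera in the world. Camera axes: x right, y up, looking along -z (the intrinsics and any distortion apply to the point x, -y, -z); pixel columns grow to the right and rows downward; lengths in m; the calibration is good to about 2 mm. A picture is of the moment at which its call begins: read the wrist's pose just before it. camera_params takes no time and is no camera call; for the wrist camera it gives the pose at the moment of the call.
A pose or a line that the arm cannot do raises MotionError and nothing moves.
- sign_off(): hands the job in, once; it reports no verdict.
Trained networks look in the newest picture that a camera, given by its name, has taken for a name from the list of things; names that differ only in an ending like _2 or _b are one class to them, and where a whole thing is asked for, a point or a joint stands for the part that bears it (a point fixed in the world has none). Each returns a list of dicts, best first, with "conf" (0 to 1); they miss things now and then, are a little off and sometimes report something else, mostly with a low value. They report only what shows in the picture. A call takes as long as a camera call.
- boxes_of(query, camera): "location" ([column, row] in pixels, amid what is visible of it).
- cut_out(query, camera): "pixels" (400x640 bool, what is visible of it) and "location" ([column, row] in pixels, amid what is visible of it).
- mark_of(query, camera): "location" ([column, row] in pixels: a listed point, or the origin of a listed thing).
The state is a dict: "time": time; "q": joint angles; "joint_velocities": joint speeds; "tau": joint torques, N m; "ee_pos": TCP position; "tcp_rot": TCP orientation; "wrist_force": force on the tool from outside, world axes, zero at the start; "ft_torque": the same for the moment, N m; "finger_gap": finger opening in m.
Only numpy, scipy, OpenCV 4.12 (cv2) and the standard library are available. Lean on these libraries where they do the work, as an engineer would, in place of code of your own. Each camera call takes 0.05 s, during which the arm holds its last target. There are 200 camera calls.

## Working session

There is one attempt and no reset: what is moved stays moved. The work goes in short steps, each a Python script; the robot and the scene stay as the last script left them, time stands still between calls to the robot, and variables do not carry over. Pictures are saved under pics/ and viewed, about 8 in all and at most 12, crops included, and the job is handed in when it is done.

```bash
ls; mkdir -p pics; python3 - <<'E'
from rig import *
import cv2, numpy as np
ims=[]
for c in ("side","top"):
    im=camera(c); cv2.imwrite(f"pics/{c}0.png",im)
    p=camera_params(c); print(c,{k:np.round(v,4).tolist() if not isinstance(v,str) else v for k,v in p.items()})
    for q in ("post_balance","post_foot","rest_home","rest_stop","rest_low_v","rest_high_v","rest","can","offcut","hammer"):
        print(q,[(np.round(d["location"],1).tolist(),round(d["conf"],2)) for d in mark_of(q,c)[:2]])
s=observe();print(s["time"],s["ee_pos"],s["tcp_rot"])
E
```

```text
pics
side {'vfov': 56.6259, 'cx': 310.8043, 'cy': 194.9548, 'eye': [0.3261, -0.5678, 0.6145], 'orientation': [[0.8951, 0.2853, -0.3427], [-0.4459, 0.581, -0.6809], [0.0048, 0.7622, 0.6473]]}
post_balance [([347.1, 317.0], 0.79)]
post_foot [([393.1, 337.3], 0.81)]
rest_home [([259.6, 118.9], 0.83), ([364.1, 199.7], 0.73)]
rest_stop [([278.8, 123.2], 0.89), ([274.0, 122.9], 0.51)]
rest_low_v [([272.3, 121.8], 0.81)]
rest_high_v [([234.6, 111.0], 0.93)]
rest [([253.5, 158.8], 0.67)]
can [([287.7, 230.2], 0.86), ([349.6, 316.0], 0.61)]
offcut [([240.0, 247.6], 0.63)]
hammer [([365.4, 200.9], 0.64)]
top {'vfov': 52.2092, 'cx': 317.6139, 'cy': 200.5867, 'eye': [0.455, -0.0217, 1.1989], 'orientation': [[0.0254, 0.9908, -0.133], [-0.9996, 0.0262, 0.0042], [0.0077, 0.1328, 0.9911]]}
post_balance []
post_foot [([425.5, 203.1], 0.73)]
rest_home [([193.6, 193.2], 0.95)]
rest_stop [([186.3, 173.9], 0.74)]
rest_low_v [([191.4, 180.1], 0.63)]
rest_high_v [([200.5, 219.1], 0.98), ([208.9, 209.8], 0.41)]
rest [([208.3, 209.4], 0.69)]
can [([308.3, 220.5], 0.58)]
offcut [([309.6, 261.3], 0.94), ([307.3, 224.0], 0.37)]
hammer [([305.5, 145.9], 0.78)]
1.1 [0.20641841 0.6426982  0.25634643] [[ 3.05856554e-01  9.52077606e-01 -8.67094487e-06]
 [ 9.52077599e-01 -3.05856550e-01  1.24622090e-04]
 [ 1.15997836e-04 -4.63718953e-05 -9.99999992e-01]]
```

```bash
python3 - <<'E'
import cv2,numpy as np
a=cv2.imread("pics/side0.png");b=cv2.imread("pics/top0.png")
cv2.imwrite("pics/both0.png",np.vstack([a[40:400,100:540],b[60:300,100:540]]))
E
```

```text
(no output)
```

View pics/both0.png

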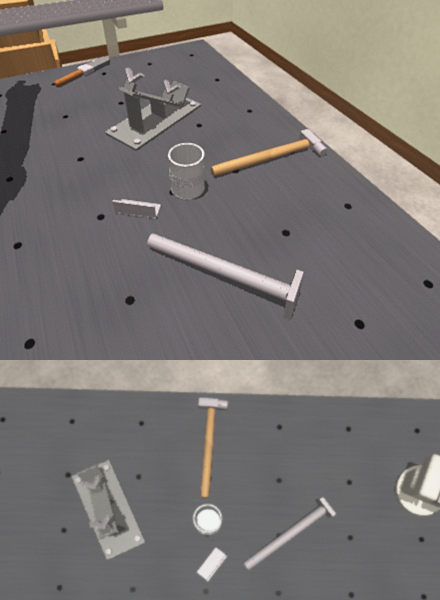

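```bash
cat > h.py <<'E'
import numpy as np, cv2
from scipy.optimize import least_squares
from rig import *
def proj(P,p):
    f=200/np.tan(np.radians(p["vfov"])/2); c=(np.atleast_2d(P)-p["eye"])@np.array(p["orientation"])
    return np.c_[p["cx"]+f*c[:,0]/-c[:,2], p["cy"]+f*c[:,1]/c[:,2]]
def tri(obs):  # [(uv,params)]
    r=least_squares(lambda X:np.concatenate([proj(X,p)[0]-uv for uv,p in obs]),[.6,0,.1]); return r.x,np.abs(r.fun).max()
def onplane(uv,p,z):
    r=least_squares(lambda X:proj([X[0],X[1],z],p)[0]-uv,[.6,0]); return r.x
S35,C35=np.sin(np.radians(35)),np.cos(np.radians(35))
def restR(yaw):
    c,s=np.cos(yaw),np.sin(yaw)
    x=np.array([c*C35,s*C35,S35]);y=np.array([-s,c,0]);return np.c_[x,y,np.cross(x,y)]
OFF=dict(rest_home=0,rest_stop=-.088,rest_low_v=-.05,rest_high_v=.11)
def fit_rest(obs,x0):  # obs: (name,uv,params); x=home xyz,yaw
    f=lambda v:np.concatenate([proj(v[:3]+OFF[n]*restR(v[3])[:,0],p)[0]-uv for n,uv,p in obs])
    return least_squares(f,x0,loss="soft_l1",f_scale=2.),f
T=np.radians(3.4)
def post_pt(v,d): # d along tube from balance
    return np.array([v[0]+d*np.cos(T)*np.cos(v[2]),v[1]+d*np.cos(T)*np.sin(v[2]),.025-d*np.sin(T)])
def fit_post(obs,x0): # obs: (d,uv,params)
    f=lambda v:np.concatenate([proj(post_pt(v,d),p)[0]-uv for d,uv,p in obs])
    return least_squares(f,x0,loss="soft_l1",f_scale=2.),f
E
python3 - <<'E'
from h import *
s,t=camera_params("side"),camera_params("top")
M=dict(post_foot=([393.1,337.3],[425.5,203.1]),rest_home=([259.6,118.9],[193.6,193.2]),rest_stop=([278.8,123.2],[186.3,173.9]),rest_low_v=([272.3,121.8],[191.4,180.1]),rest_high_v=([234.6,111],[200.5,219.1]),rest=([253.5,158.8],[208.3,209.4]),can=([287.7,230.2],[308.3,220.5]))
for n,(a,b) in M.items(): print(n,*tri([(np.array(a),s),(np.array(b),t)]))
ob=[(n,np.array(M[n][i]),p) for n in OFF for i,p in ((0,s),(1,t))]
for y in (-3,-1.5,0,1.5):
    r,f=fit_rest(ob,[.5,.3,.15,y]); print(r.x,r.cost,np.round(f(r.x),1))
op=[(0,np.array([347.1,317.]),s),(-.088,np.array([393.1,337.3]),s),(-.088,np.array([425.5,203.1]),t)]
for y in (2,-2.5): r,f=fit_post(op,[.6,-.2,y]); print(r.x,r.cost,np.round(f(r.x),1))
v=r.x;print("open end px",proj(post_pt(v,.204),s),proj(post_pt(v,.204),t))
E
```

```text
post_foot [ 0.60607272 -0.33866229  0.01331397] 2.955946419670738
rest_home [0.60990411 0.3067262  0.11512498] 0.6398559958601027
rest_stop [0.67533591 0.34477935 0.06570079] 0.849662103167077
rest_low_v [0.65110383 0.32328954 0.08764804] 0.291718428948343
rest_high_v [0.53519577 0.26721347 0.17469553] 1.008564940879836
rest [ 5.78024516e-01  2.95542807e-01 -2.53437386e-04] 1.0404980934180514
can [ 5.54049075e-01  1.74302157e-04 -1.17212823e-02] 0.9631842528719972
[ 0.61303811  0.30804086  0.11428873 -2.6411397 ] 6.42961166554765 [ 1.6 -0.3 -0.5 -0.5 -0.2  1.   1.3 -0.9 -0.9  0.1 -1.5  1.1  0.7 -0.6
  0.4  1.4]
[ 0.61303811  0.30804086  0.11428874 -2.6411397 ] 6.429611665547766 [ 1.6 -0.3 -0.5 -0.5 -0.2  1.   1.3 -0.9 -0.9  0.1 -1.5  1.1  0.7 -0.6
  0.4  1.4]
[ 0.61303811  0.30804086  0.11428873 -2.6411397 ] 6.429611665547702 [ 1.6 -0.3 -0.5 -0.5 -0.2  1.   1.3 -0.9 -0.9  0.1 -1.5  1.1  0.7 -0.6
  0.4  1.4]
[0.61303811 0.30804086 0.11428873 3.6420456 ] 6.42961166554778 [ 1.6 -0.3 -0.5 -0.5 -0.2  1.   1.3 -0.9 -0.9  0.1 -1.5  1.1  0.7 -0.6
  0.4  1.4]
[ 0.54621303 -0.2733646   2.21665583] 9.990178210999401 [-0.8 -0.4  1.8 -1.3  1.7  4.7]
[ 0.54621302 -0.27336461 -4.06652915] 9.99017821093242 [-0.8 -0.4  1.8 -1.3  1.7  4.7]
open end px [[250.39731383 278.50904621]] [[345.1652524  267.07946589]]
```

```bash
cat >> h.py <<'E'
def Rp(yaw,pitch): # pitch>0: open end up
    c,s=np.cos(yaw),np.sin(yaw);x=np.array([c*np.cos(pitch),s*np.cos(pitch),np.sin(pitch)]);y=np.array([-s,c,0]);return np.c_[x,y,np.cross(x,y)]
def tool(Rpost,phi,flip): # phi>0: tool body leans to the open end
    z=np.array([-np.sin(phi),0,-np.cos(phi)]);x=np.array([0,flip,0.]);return Rpost@np.c_[x,np.cross(z,x),z]
G=.006
def tcp(P,R): return np.array(P)-G*R[:,2]
E
python3 - <<'E'
from h import *
v=[.5462,-.2734,2.2167]; H=np.array([.6130,.3080,.1143]);Y=3.642
lim=np.array([[-2.59,2.59],[-.33,1.99],[-1.39,1.29],[.1,2.45],[-1.04,4.18],[.21,1.99],[-2.66,2.66]])
for flip in(1,-1):
  for ph in np.radians([-20,-10,0,10,20,30]):
    out=[]
    for P,R in((post_pt(v,0),Rp(v[2],-T)),([v[0],v[1],.26],Rp(v[2],0)),([.62,.0,.26],Rp((v[2]+Y)/2,0)),([*H[:2],.26],Rp(Y,0)),(H+.1*restR(Y)[:,2],restR(Y)),(H,restR(Y))):
      Rt=tool(R,ph,flip); q=solve_ik(tcp(P,Rt),Rt)
      out.append("none" if q is None else np.round(q,1).tolist()+[round(float(np.min(np.minimum(q-lim[:,0],lim[:,1]-q))),2)])
    print(flip,round(np.degrees(ph)));[print("   ",o) for o in out]
E
```

```text
1 -20
    [-0.2, 1.1, 1.1, 1.7, -1.0, 1.4, -1.2, 0.06]
    [-0.2, 0.7, 1.1, 1.5, -0.7, 1.7, -1.5, 0.18]
    [-0.5, 0.7, 0.8, 1.5, -0.4, 1.6, -1.4, 0.41]
    [-0.8, 0.7, 0.6, 1.3, -0.3, 1.6, -1.3, 0.37]
    none
    none
1 -10
    [-0.3, 1.0, 1.1, 1.8, -1.0, 1.1, -1.2, 0.02]
    [-0.3, 0.7, 1.1, 1.6, -0.6, 1.4, -1.5, 0.18]
    [-0.6, 0.6, 0.8, 1.6, -0.4, 1.4, -1.5, 0.45]
    [-0.9, 0.6, 0.6, 1.4, -0.3, 1.4, -1.4, 0.58]
    none
    [-0.8, 1.1, 0.6, 1.0, -0.4, 1.9, -1.3, 0.07]
1 0
    [-0.2, 0.8, 0.9, 1.9, -0.9, 0.8, -1.3, 0.13]
    [-0.4, 0.6, 1.1, 1.7, -0.5, 1.2, -1.6, 0.17]
    [-0.7, 0.5, 0.9, 1.7, -0.4, 1.2, -1.5, 0.41]
    [-0.9, 0.5, 0.6, 1.5, -0.3, 1.2, -1.4, 0.74]
    [-0.7, 1.0, 0.6, 0.9, -0.4, 1.9, -1.3, 0.05]
    [-0.8, 1.0, 0.6, 1.2, -0.4, 1.7, -1.3, 0.28]
1 10
    [-0.3, 0.8, 0.9, 2.0, -1.0, 0.6, -1.2, 0.02]
    [-0.5, 0.5, 1.1, 1.8, -0.4, 1.0, -1.7, 0.17]
    [-0.8, 0.4, 0.9, 1.8, -0.3, 0.9, -1.5, 0.4]
    [-0.9, 0.4, 0.5, 1.7, -0.3, 1.0, -1.4, 0.74]
    [-0.8, 0.9, 0.6, 1.1, -0.4, 1.7, -1.3, 0.27]
    [-0.8, 0.9, 0.6, 1.3, -0.4, 1.5, -1.3, 0.49]
1 20
    none
    [-0.6,
[... 1466 characters left out ...]
0.0, 0.9, 1.5, 0.73]
    [-0.5, 0.9, -0.1, 1.0, 0.0, 1.7, 1.5, 0.29]
    [-0.5, 0.8, -0.1, 1.3, 0.0, 1.5, 1.5, 0.52]
-1 20
    [0.3, 0.6, -0.0, 2.1, 1.1, 0.3, -0.1, 0.09]
    [-0.3, 0.3, 0.7, 1.9, 0.0, 0.7, 1.0, 0.5]
    [-0.5, 0.2, 0.5, 1.9, -0.0, 0.7, 1.3, 0.46]
    [-0.5, 0.3, -0.0, 1.8, 0.0, 0.7, 1.5, 0.49]
    [-0.5, 0.8, -0.1, 1.2, 0.0, 1.5, 1.5, 0.52]
    [-0.5, 0.7, -0.1, 1.4, 0.0, 1.2, 1.5, 0.74]
-1 30
    [0.4, 0.6, -0.2, 2.2, 1.8, 0.5, -0.8, 0.27]
    [-0.4, 0.2, 0.7, 2.0, 0.3, 0.5, 0.7, 0.31]
    [-0.6, 0.2, 0.5, 2.0, 0.2, 0.4, 1.1, 0.23]
    [-0.5, 0.3, -0.0, 1.9, 0.0, 0.5, 1.5, 0.24]
    [-0.5, 0.7, -0.1, 1.3, 0.0, 1.2, 1.5, 0.75]
    [-0.5, 0.7, -0.1, 1.6, 0.1, 1.0, 1.5, 0.81]
```

```bash
python3 - <<'E'
from h import *
H=np.array([.6130,.3080,.1143]);Y=3.642
def look(qs,tag):
    p=camera_params("wrist"); im=camera("wrist"); cv2.imwrite(f"pics/{tag}.png",im); o=observe()
    Rt=o["tcp_rot"];print(tag,"t",o["time"],"cam in tcp",np.round(Rt.T@(p["eye"]-o["ee_pos"]),3),np.round(Rt.T@p["orientation"],2).tolist(),p["cx"],p["cy"],p["vfov"])
    print(np.round(p["eye"],4).tolist(),np.round(p["orientation"],5).tolist())
    for q in qs: print(q,[(np.round(d["location"],1).tolist(),round(d["conf"],2)) for d in mark_of(q,"wrist")[:2]])
R=tool(Rp(Y,0),0,-1); move_pose(H+[0,0,.26],R); look(OFF,"wrest")
v=[.5462,-.2734,2.2167]
R=tool(Rp(v[2],0),0,-1)
movel([.55,0,.36],tool(Rp((Y+v[2])/2,0),0,-1),.35); movel([v[0],v[1],.26],R,.35); look(("post_balance","post_foot"),"wpost")
c=cut_out("post_balance","wrist")
if c: np.save("cut.npy",c[0]["pixels"]); print(c[0]["conf"],c[0]["location"])
a=cv2.imread("pics/wrest.png");b=cv2.imread("pics/wpost.png")
cv2.imwrite("pics/w1.png",cv2.resize(np.vstack([a,b]),(480,600)))
E
```

```text
wrest t 3.1 cam in tcp [-0.002 -0.076 -0.117] [[1.0, 0.0, 0.0], [0.0, -0.95, -0.3], [0.0, 0.3, -0.95]] 318.73169455791805 199.84778328605017 60.6939965210681
[0.5468, 0.2717, 0.4915] [[-0.48086, -0.83682, -0.26175], [0.8768, -0.45872, -0.14422], [0.00061, -0.29885, 0.9543]]
rest_home [([317.2, 166.6], 0.59)]
rest_stop [([316.4, 208.2], 0.76)]
rest_low_v []
rest_high_v [([322.5, 79.9], 0.76)]
wpost t 5.3833 cam in tcp [ 0.    -0.075 -0.117] [[1.0, 0.0, 0.0], [0.0, -0.95, -0.3], [-0.0, 0.3, -0.95]] 318.73169455791805 199.84778328605017 60.6939965210681
[0.5024, -0.2113, 0.3777] [[0.79658, -0.57653, -0.18188], [0.60453, 0.76061, 0.23668], [0.00188, -0.29848, 0.95441]]
post_balance [([315.4, 169.4], 0.73)]
post_foot [([318.2, 249.8], 0.74)]
0.86 [319.2, 141.7]
```

View pics/w1.png

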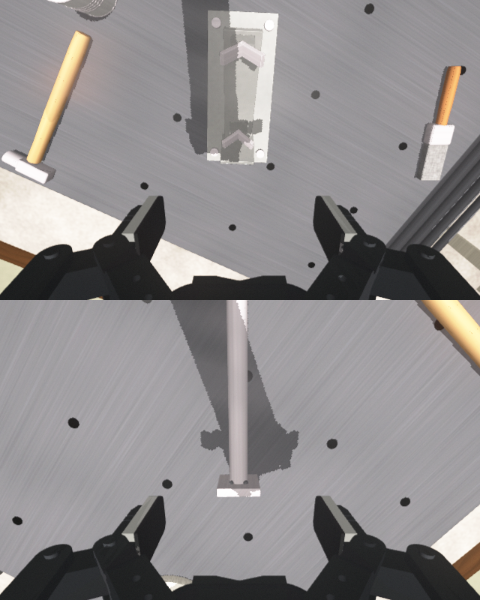

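```bash
cat > fit.py <<'E'
from h import *
s,t=camera_params("side"),camera_params("top")
A=np.array
w1=dict(s,vfov=60.694,cx=318.73,cy=199.85,eye=A([0.5468,0.2717,0.4915]),orientation=A([[-0.48086,-0.83682,-0.26175],[0.8768,-0.45872,-0.14422],[0.00061,-0.29885,0.9543]]))
w2=dict(w1,eye=A([0.5024,-0.2113,0.3777]),orientation=A([[0.79658,-0.57653,-0.18188],[0.60453,0.76061,0.23668],[0.00188,-0.29848,0.95441]]))
M=dict(rest_home=([259.6,118.9],[193.6,193.2],[317.2,166.6]),rest_stop=([278.8,123.2],[186.3,173.9],[316.4,208.2]),rest_low_v=([272.3,121.8],[191.4,180.1]),rest_high_v=([234.6,111],[200.5,219.1],[322.5,79.9]))
ob=[(n,A(uv),p) for n in OFF for uv,p in zip(M[n],(s,t,w1))]
r,f=fit_rest(ob,[.6,.3,.11,-2.64]); H,Y=r.x[:3],r.x[3]%(2*np.pi)
fr=np.round(f(r.x),1)
op=[(0,A([347.1,317.]),s),(-.088,A([393.1,337.3]),s),(-.088,A([425.5,203.1]),t),(0,A([315.4,169.4]),w2),(-.088,A([318.2,249.8]),w2)]
rp,fp=fit_post(op,[.546,-.273,2.217]);v=rp.x
E
python3 - <<'E'
from fit import *
print(H,Y,fr);print(v,np.round(fp(v),1))
m=np.load("cut.npy")
for row in (5,60,120,180,215,235,240,245,250,255,260,265,270):
    c=np.where(m[row])[0]; print(row,(c.min(),c.max(),c.mean()) if len(c) else None)
for d in(.15,.1,0,-.05,-.07): print(d,proj(post_pt(v,d),w2))
Rr=Rp(v[2],-T)
for d in(-.088,-.076): print([np.round(proj(post_pt(v,d)+Rr@[0,y,.03],w2)[0],1).tolist() for y in(-.03,.03)])
E
```

```text
[0.61527994 0.30935609 0.1118783 ] 3.6109177818211218 [ 2.2  0.1 -0.7 -1.2  1.4 -1.2  0.9  1.5  1.8 -1.9  0.5  2.8  0.   0.6
 -1.3  0.3  0.7 -0.5 -0.9  1.1 -0.6 -1.3]
[ 0.54693304 -0.27459089  2.2480945 ] [-0.1  0.   3.  -2.3  1.5  3.7  0.1  0.6 -0.3 -1.6]
5 (np.int64(302), np.int64(329), np.float64(315.5))
60 (np.int64(303), np.int64(329), np.float64(316.0))
120 (np.int64(304), np.int64(329), np.float64(316.5))
180 (np.int64(305), np.int64(329), np.float64(317.0))
215 (np.int64(305), np.int64(329), np.float64(317.0))
235 (np.int64(293), np.int64(343), np.float64(318.0))
240 (np.int64(291), np.int64(344), np.float64(317.5))
245 (np.int64(290), np.int64(345), np.float64(317.5))
250 (np.int64(289), np.int64(346), np.float64(317.5))
255 (np.int64(289), np.int64(346), np.float64(317.5))
260 (np.int64(289), np.int64(346), np.float64(317.5))
265 None
270 None
0.15 [[310.6231685   12.97695072]]
0.1 [[312.34897269  69.07157534]]
0 [[315.45327272 169.97209829]]
-0.05 [[316.85431045 215.51068582]]
-0.07 [[317.38959039 232.90914129]]
[[346.9, 258.5], [288.7, 260.0]]
[[346.8, 247.5], [288.1, 249.1]]
```

```bash
python3 - <<'E'
from fit import *
m=np.load("cut.npy");im=cv2.imread("pics/wpost.png").mean(2)
print(im[228:275,300].astype(int).tolist(),im[228:275,335].astype(int).tolist(),np.where(m[:,317])[0].max())
rows=np.arange(5,216,15)
cc=[np.where(m[r])[0].mean() for r in rows]
def axis(x):
    q=np.array([proj(post_pt(x,d),w2)[0] for d in np.linspace(-.07,.2,30)]);o=np.argsort(q[:,1]);return np.interp(rows,q[o,1],q[o,0])-cc
g=lambda x,E:np.r_[axis(x),5*(proj(post_pt(x,-.088)+Rp(x[2],-T)@[0,0,.03],w2)[0,1]-E)]
for E in(259,261,263): 
    x=least_squares(g,v,args=(E,)).x;print(E,x,np.round(axis(x),1)[::5],np.round(fp(x),1))
    print(np.round(proj(post_pt(x,-.076)+Rp(x[2],-T)@[0,0,.03],w2)[0],1), proj(post_pt(x,.204),s),proj(post_pt(x,.204),t))
E
```

```text
[161, 163, 165, 165, 139, 124, 125, 127, 127, 129, 123, 125, 123, 124, 126, 126, 124, 121, 122, 121, 122, 126, 128, 198, 251, 254, 254, 254, 254, 254, 253, 253, 253, 254, 238, 165, 164, 161, 163, 161, 158, 160, 163, 164, 164, 166, 165] [97, 97, 98, 98, 113, 119, 121, 121, 122, 122, 123, 121, 121, 122, 121, 121, 122, 121, 121, 122, 123, 123, 118, 153, 187, 192, 191, 249, 253, 251, 229, 243, 253, 251, 217, 162, 166, 167, 165, 163, 163, 163, 165, 166, 165, 165, 166] 261
259 [ 0.5478682  -0.2735228   2.22746552] [-0.2 -0.   0.1] [ 0.  -0.7  2.8 -2.1  1.5  3.9  1.4  0.3 -0.7 -1.8]
[317.3 248.1] [[250.60463974 279.08161961]] [[345.68432631 267.12638984]]
261 [ 0.54926297 -0.27533359  2.22746552] [-0.2 -0.   0.1] [ 1.2 -0.2  4.1 -1.6  2.1  3.4  1.4  2.4 -0.7  0.1]
[317.3 250.1] [[251.58484917 279.49998813]] [[346.32250274 266.65059116]]
263 [ 0.55066316 -0.2771514   2.22746552] [-0.2 -0.   0.1] [ 2.4  0.4  5.5 -1.   2.7  2.9  1.4  4.6 -0.7  1.9]
[317.4 252.2] [[252.57090361 279.92085139]] [[346.96294812 266.17310084]]
```

```bash
python3 - <<'E'
import cv2
a=cv2.imread("pics/wrest.png")[5:225,260:385]
cv2.imwrite("pics/wr_c.png",cv2.resize(a,None,fx=2.7,fy=2.7,interpolation=cv2.INTER_CUBIC))
E
```

```text
(no output)
```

View pics/wr_c.png

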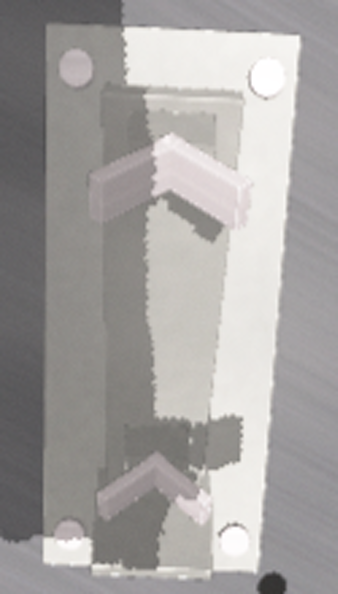

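```bash
cat >> fit.py <<'E'
v=A([.5497,-.2759,2.2275])
cor=A([[47,25],[300,37],[258,570],[43,563]])/2.7+[260,5]  # high end: two first
bx=A([[.135,.06],[.135,-.06],[-.135,-.06],[-.135,.06]])
def fr2(x):
    h,y,b=x[:3],x[3],x[4]; R=restR(y); c,s_=np.cos(y),np.sin(y)
    B=A([[h[0]+c*(b+p)-s_*q,h[1]+s_*(b+p)+c*q,.008] for p,q in bx])
    e=(proj(B,w1)-cor).ravel()
    va=[2*(proj(h+R@[d,0,-.019],w1)[0,0]-u) for d,u in((.118,322.9),(-.042,318.0))]
    return np.r_[e,va,.5*f(x[:4])]
def frun(sw):
    global cor
    if sw: cor=cor[[1,0,3,2]]
    return least_squares(fr2,[*H,Y,0],loss="soft_l1",f_scale=2.)
E
python3 - <<'E'
from fit import *
import fit
for sw in(0,1):
    r=frun(sw);print(sw,r.x,r.cost);e=fr2(r.x);print(np.round(e[:8],1),np.round(e[8:10]/2,1),np.round(e[10:]*2,1))
E
```

```text
0 [0.61527543 0.30922998 0.11165444 3.60417813 0.03650116] 6.318274640624785
[-1.  -0.5 -0.2 -0.8  0.2  1.1  0.1  0.8] [ 0.3 -0.2] [ 2.3  0.2 -0.6 -1.2  1.3 -1.3  1.1  1.7  2.1 -2.   0.   2.6  0.1  0.7
 -1.1  0.2  0.6 -0.4 -1.   1.2  0.  -1.4]
1 [0.61492111 0.30990265 0.11163756 3.61798618 0.03653277] 697.542005467113
[-95.9  -4.3  92.3   2.8  81.3   3.2 -78.1  -1.3] [-0.5  0.6] [ 2.1  0.1 -0.9 -1.1  2.  -1.3  0.6  1.5  1.5 -1.7  1.3  2.7 -0.2  0.6
 -1.5  0.5  0.7 -0.4 -0.8  1.1 -0.5 -1.4]
```

```bash
cat >> fit.py <<'E'
H=A([.6153,.3092,.1117]);Y=3.6042;PHI=np.radians(6)
def st(tag=""):
    o=observe();Rt=o["tcp_rot"];print(tag,"t",round(o["time"],2),"p",np.round(o["ee_pos"],4),"F",np.round(o["wrist_force"],1),"Mtool",np.round(Rt.T@o["ft_torque"],2),"gap",round(o["finger_gap"],4),"q",np.round(o["q"],2));return o
E
python3 - <<'E'
from fit import *
b=post_pt(v,0);R=tool(Rp(v[2],-T),PHI,-1)
st("0")
movel(tcp(b+[0,0,.08],R),R,.25); movel(tcp(b,R),R,.12); st("down")
gripper_to(.02,60); st("closed")
movel(tcp(b+[0,0,.03],R),R,.06); hold(.3); st("lift")
p=camera_params("wrist");cv2.imwrite("pics/g1.png",camera("wrist"));cv2.imwrite("pics/g1s.png",camera("side"))
x=cv2.imread("pics/g1.png");y=cv2.imread("pics/g1s.png")[200:400,:]
cv2.imwrite("pics/g1b.png",np.vstack([x[:380],y]))
E
```

```text
0 t 5.53 p [ 0.5472 -0.2714  0.2608] F [-0.   1.2  0.2] Mtool [0.01 0.05 0.02] gap 0.0855 q [ 0.05  0.38  0.45  1.71 -0.18  1.09  1.21]
down t 7.1 p [ 0.5497 -0.2756  0.0317] F [-0.6 -0.3  0.9] Mtool [ 0.14  0.03 -0.03] gap 0.0856 q [ 0.1   0.62  0.35  1.97 -0.27  0.45  1.26]
closed t 7.68 p [ 0.5492 -0.2752  0.0315] F [-2.   1.5  5.9] Mtool [ 0.34 -0.2   0.07] gap 0.0254 q [ 0.1   0.62  0.35  1.97 -0.27  0.45  1.26]
lift t 8.63 p [ 0.5489 -0.2751  0.0606] F [ 0.   0.1 -8.2] Mtool [ 0.43 -0.    0.03] gap 0.0249 q [ 0.07  0.58  0.38  1.96 -0.24  0.51  1.24]
```

View pics/g1b.png

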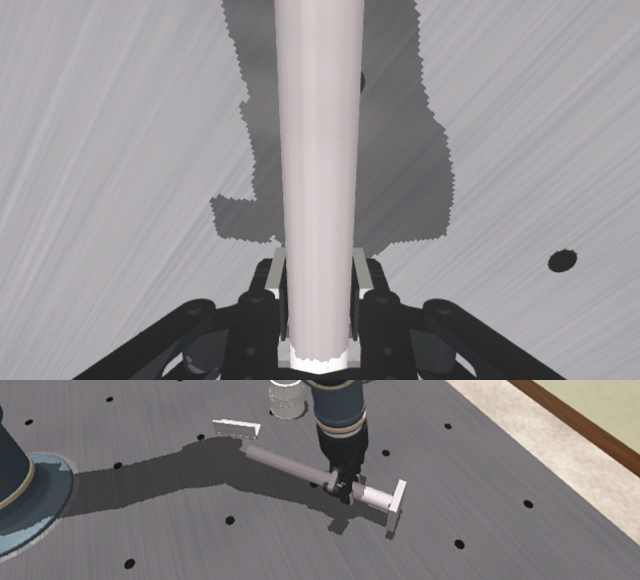

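```bash
python3 - <<'E'
from fit import *
o=observe(); b=o["ee_pos"]+G*o["tcp_rot"][:,2]
R=tool(Rp(v[2],0),PHI,-1)
movel(tcp(b+[0,0,.04],R),R,.08); movel(tcp([b[0],b[1],.27],R),R,.2); hold(.3); o=st("lev")
b=o["ee_pos"]+G*o["tcp_rot"][:,2]
for c in("side","top"):
    im=camera(c);cv2.imwrite(f"pics/l_{c}.png",im);p=camera_params(c)
    for q,d in(("post_foot",-.088),("post_balance",0)): print(c,q,[(np.round(k["location"],1).tolist(),round(k["conf"],2)) for k in mark_of(q,c)[:1]],proj(b+d*Rp(v[2],0)[:,0],p))
    print("open",proj(b+.204*Rp(v[2],0)[:,0],p))
a=cv2.imread("pics/l_side.png")
print(a.shape); x0,y0=np.clip(proj(b,camera_params("side"))[0].astype(int)-[150,110],0,None);print(x0,y0)
cv2.imwrite("pics/l_c.png",cv2.resize(a[y0:y0+220,x0:x0+300],None,fx=2.4,fy=2.4))
E
```

```text
lev t 10.71 p [ 0.5489 -0.2753  0.2751] F [ 1.2 -0.2 -7.7] Mtool [ 0.27 -0.01 -0.02] gap 0.0253 q [ 0.01  0.33  0.47  1.75 -0.12  1.01  1.16]
side post_foot [([424.8, 238.8], 0.77)] [[426.9910236  238.48340483]]
side post_balance [([360.1, 215.5], 0.56)] [[361.31552459 217.22184152]]
open [[234.98223183 176.32312979]]
top post_foot [([311.5, 261.2], 0.72)] [[456.3041181 194.1919799]]
top post_balance [([428.1, 217.4], 0.89)] [[426.40135598 216.57974776]]
open [[355.2172926  269.87423208]]
(400, 640, 3)
211 107
```

View pics/l_c.png

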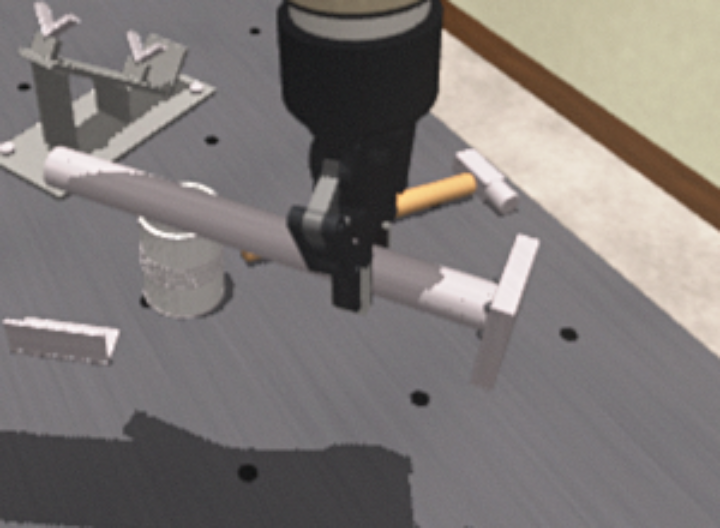

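```bash
cat >> fit.py <<'E'
RR=restR(Y);RT=tool(RR,PHI,-1)
def rest_tcp(dx,dz,dy=0): return tcp(H+RR@[dx,dy,dz],RT)
def resid(): # grasp point in rest axes minus home
    o=observe();return np.round(1e3*RR.T@(o["ee_pos"]+G*o["tcp_rot"][:,2]-H),1), np.round(RR.T@o["wrist_force"],1)
E
python3 - <<'E'
from fit import *
m=tool(Rp((v[2]+Y)/2,0),PHI,-1);R=tool(Rp(Y,0),PHI,-1)
movel([.59,.01,.28],m,.2); movel(tcp([H[0],H[1],.27],R),R,.2); hold(.2); st("over")
movel(rest_tcp(.009,.09),RT,.1); st("tilted"); movel(rest_tcp(.009,.03),RT,.1); hold(.3); st("near");print(resid())
for c in("side","top","wrist"):
    im=camera(c);cv2.imwrite(f"pics/n_{c}.png",im)
a,b=cv2.imread("pics/n_side.png"),cv2.imread("pics/n_wrist.png")
a=cv2.resize(a[60:200,180:340],None,fx=3,fy=3)
cv2.imwrite("pics/n_b.png",a); t_=cv2.imread("pics/n_top.png")[130:260,130:280]
t_=cv2.resize(t_,(300,260)); w=cv2.resize(b,(300,188))
z=np.zeros((448,780,3),np.uint8); z[:420,:480]=a; z[:260,480:]=t_; z[260:448,480:]=w; cv2.imwrite("pics/n_b.png",z)
E
```

```text
over t 14.45 p [0.615  0.3079 0.2762] F [ 0.2  0.  -9.4] Mtool [ 0.28 -0.02  0.01] gap 0.0252 q [-0.53  0.43 -0.    1.56  0.01  1.05  1.5 ]
tilted t 15.53 p [0.658  0.3304 0.1967] F [ 1.6  0.2 -7.9] Mtool [-1.29 -0.05  0.01] gap 0.025 q [-0.52  0.88  0.02  1.01 -0.03  1.75  1.53]
near t 16.58 p [0.627 0.315 0.147] F [-0.8 -0.7 -8.4] Mtool [-1.4   0.01 -0.  ] gap 0.0257 q [-0.52  0.86  0.01  1.18 -0.03  1.61  1.53]
(array([ 8.9,  0. , 30.4]), array([-4. ,  0.3, -7.5]))
```

View pics/n_b.png

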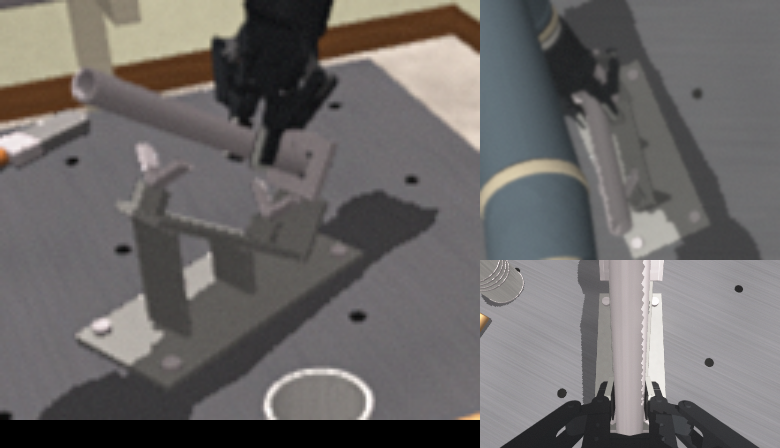

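```bash
python3 - <<'E'
from fit import *
movel(rest_tcp(.009,.006),RT,.04);hold(.2);print(resid())
for z in np.arange(.005,-.0061,-.001):
    movel(rest_tcp(.009,z),RT,.02);hold(.1);r=resid();o=observe();print(round(z,3),r,np.round(RT.T@o["ft_torque"],2))
    if abs(r[1][2]+7.5)>6 or abs(r[1][1])>6 or abs(r[1][0]+4)>6: break
st()
E
```

```text
(array([8.9, 0. , 6.4]), array([-4.8,  0.5, -7.9]))
0.005 (array([9., 0., 5.]), array([-4.8, -0.9, -6.9])) [-1.34  0.02 -0.01]
0.004 (array([9., 0., 4.]), array([-4.5, -0.7, -6.8])) [-1.33  0.03 -0.  ]
0.003 (array([9., 0., 3.]), array([-5.7,  0.3, -6.3])) [-1.32 -0.03  0.03]
0.002 (array([ 9., -0.,  2.]), array([-5.4, -0.5, -6.7])) [-1.34 -0.01 -0.02]
0.001 (array([9., 0., 1.]), array([-5.6, -0.2, -6. ])) [-1.32 -0.03  0.04]
0.0 (array([ 9., -0.,  0.]), array([-5.6,  0.9, -6.2])) [-1.37 -0.04 -0.01]
-0.001 (array([ 9.,  0., -1.]), array([-4.8, -0.2, -6.3])) [-1.38 -0.04 -0.03]
-0.002 (array([ 8.9, -0.2, -1.8]), array([-4.6, -0.6, -6.7])) [-1.44  0.03  0.02]
-0.003 (array([ 8.9, -0.4, -2.1]), array([-4.7, -1.8, -0.8])) [-1.41  0.3  -0.03]
 t 20.83 p [0.6101 0.3071 0.1204] F [ 2.3  3.1 -3.3] Mtool [-1.41  0.3  -0.03] gap 0.0254 q [-0.52  0.85  0.    1.26 -0.03  1.54  1.53]
```

```bash
python3 - <<'E'
from fit import *
movel(rest_tcp(.009,-.003,-.0008),RT,.02);hold(.1);print(resid(),np.round(RT.T@observe()["ft_torque"],2))
movel(rest_tcp(.009,-.004,-.0008),RT,.02);hold(.1);print(resid(),np.round(RT.T@observe()["ft_torque"],2))
for x in np.arange(.008,-.0081,-.001):
    movel(rest_tcp(x,-.0035,-.0008),RT,.02);hold(.1);r=resid();print(round(x,3),r,np.round(RT.T@observe()["ft_torque"],2))
    if r[1][0]>8 or abs(r[1][1])>15: break
st()
E
```

```text
(array([ 8.9, -1. , -2.7]), array([-5. , -2.8, -0.4])) [-1.39  0.27  0.05]
(array([ 8.9, -1. , -2.7]), array([-3.8, -2.4,  2.6])) [-1.35  0.3   0.12]
0.008 (array([ 8.7, -1.1, -2.8]), array([ 1.8, -1.5,  4.1])) [-0.22  0.39  0.11]
0.007 (array([ 8.1, -1.1, -2.9]), array([ 3.8, -2.6,  4.7])) [0.17 0.45 0.15]
0.006 (array([ 7.7, -1.1, -2.9]), array([ 5.6, -2.3,  4.8])) [0.54 0.39 0.15]
0.005 (array([ 6.8, -1.1, -2.9]), array([ 6.1, -2.5,  5.8])) [0.59 0.4  0.13]
0.004 (array([ 5.8, -1.1, -2.9]), array([ 6.1, -2.3,  5.6])) [0.61 0.41 0.17]
0.003 (array([ 4.8, -1.1, -2.9]), array([ 6.1, -2.2,  4.7])) [0.61 0.47 0.16]
0.002 (array([ 3.8, -1.1, -3. ]), array([ 6.3, -2.5,  5. ])) [0.64 0.5  0.14]
0.001 (array([ 2.8, -1.1, -2.9]), array([ 7. , -2.5,  5.3])) [0.65 0.47 0.17]
0.0 (array([ 1.8, -1.1, -2.9]), array([ 6.5, -3.1,  5.8])) [0.66 0.41 0.17]
-0.001 (array([ 0.8, -1.1, -2.9]), array([ 6. , -1.3,  5.1])) [0.65 0.46 0.14]
-0.002 (array([-0.2, -1.1, -2.9]), array([ 6.3, -2.2,  5.4])) [0.63 0.46 0.17]
-0.003 (array([-1.2, -1.1, -2.9]), array([ 6.3, -3. ,  5.5])) [0.62 0.48 0.21]
-0.004 (array([-2.2, -1.1, -2.9]), array([ 6.9, -2.5,  4.7])) [0.62 0.49 0.18]
-0.005 (array([-2.4, -1.1, -3. ]), array([ 9.7, -2.2,  5.6])) [1.14 0.47 0.16]
 t 26.43 p [0.6177 0.3116 0.1131] F [-5.2 -0.1 10.2] Mtool [1.14 0.47 0.16] gap 0.0251 q [-0.52  0.87  0.01  1.22 -0.03  1.55  1.53]
```

```bash
python3 - <<'E'
from fit import *
for x in (-.006,-.007,-.008):
    movel(rest_tcp(x,-.0035,-.0010),RT,.02);hold(.1);print(x,resid(),np.round(RT.T@observe()["ft_torque"],2))
movel(rest_tcp(-.004,-.003,-.0011),RT,.02);hold(.2);print("relax",resid())
gripper_to(.034); hold(.2); st("part");print(resid())
for c in("side","top","wrist"): cv2.imwrite(f"pics/p_{c}.png",camera(c))
a,b=cv2.imread("pics/p_side.png"),cv2.imread("pics/p_wrist.png")
a=cv2.resize(a[60:200,180:340],None,fx=3,fy=3)
t_=cv2.resize(cv2.imread("pics/p_top.png")[130:260,130:280],(300,260)); w=cv2.resize(b,(300,188))
z=np.zeros((448,780,3),np.uint8); z[:420,:480]=a; z[:260,480:]=t_; z[260:448,480:]=w; cv2.imwrite("pics/p_b.png",z)
E
```

```text
-0.006 (array([-2.5, -1.1, -2.9]), array([12. , -2.4,  5.9])) [1.76 0.38 0.16]
-0.007 (array([-2.5, -1.1, -3. ]), array([16.9, -2.3,  7.2])) [2.4  0.41 0.12]
-0.008 (array([-2.5, -1.1, -2.9]), array([18.6, -0.4,  7.2])) [3.07 0.35 0.12]
relax (array([-2.4, -1.1, -2.9]), array([ 7. , -1.8,  4.9]))
part t 28.48 p [0.6189 0.3119 0.1118] F [ 0.7  0.6 -0.5] Mtool [-0.48  0.03  0.03] gap 0.0345 q [-0.52  0.87  0.01  1.23 -0.03  1.55  1.53]
(array([-4.2, -0.8, -3.3]), array([-1. , -0.2,  0.1]))
```

View pics/p_b.png

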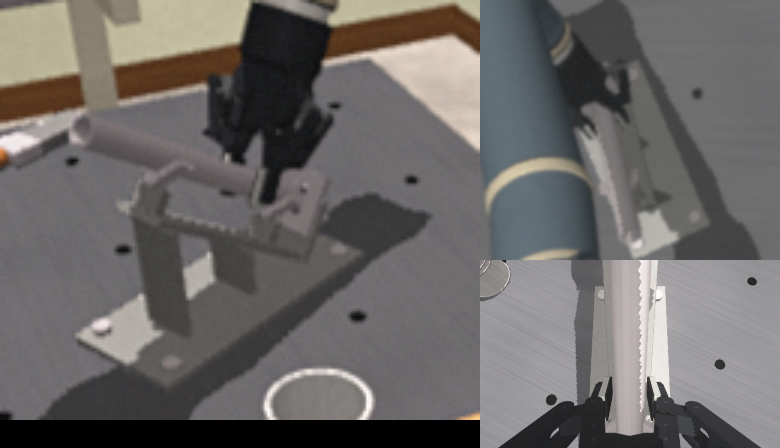

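```bash
python3 - <<'E'
from fit import *
o=observe()
gripper_to(.07); hold(.1); print(resid())
b=o["ee_pos"]; movel(b+.03*RR[:,2],None,.05); movel(b+.085*RR[:,2],None,.1); 
R=tool(Rp(Y,0),PHI,-1); movel([.62,.31,.36],R,.2); hold(.5); st("up")
for c in("side","top","wrist"):
    im=camera(c);cv2.imwrite(f"pics/e_{c}.png",im);p=camera_params(c)
    for q,d in(("post_foot",-.088),("post_balance",0)): print(c,q,[(np.round(k["location"],1).tolist(),round(k["conf"],2)) for k in mark_of(q,c)[:1]],proj(H+d*RR[:,0],p))
    print("open end",proj(H+.204*RR[:,0],p))
a,b=cv2.imread("pics/e_side.png"),cv2.imread("pics/e_wrist.png")
a=cv2.resize(a[60:200,180:340],None,fx=3,fy=3)
w=cv2.resize(b[:300,220:420],(300,420))
cv2.imwrite("pics/e_b.png",np.hstack([a,w]))
E
```

```text
(array([-4. , -1.1, -3. ]), array([-0.7,  0.3, -0.2]))
up t 32.2 p [0.6201 0.3101 0.3598] F [ 0.6 -0.5 -0.9] Mtool [0.08 0.01 0.  ] gap 0.07 q [-0.53  0.39  0.    1.42  0.01  1.23  1.51]
side post_foot [([278.2, 124.9], 0.87)] [[279.87290679 124.85947867]]
side post_balance [] [[261.87250324 119.09836659]]
open end [[207.56362414 101.71655965]]
top post_foot [([186.9, 170.9], 0.81)] [[188.3799336  171.92308032]]
top post_balance [([308.8, 222.6], 0.58)] [[192.9907519  191.98647864]]
open end [[205.8352124  247.87753968]]
wrist post_foot [([320.8, 181.2], 0.84)] [[321.05970798 184.21041721]]
wrist post_balance [([324.2, 135.7], 0.84)] [[321.48522355 137.32223681]]
open end [[ 323.7846949  -116.05986446]]
```

View pics/e_b.png

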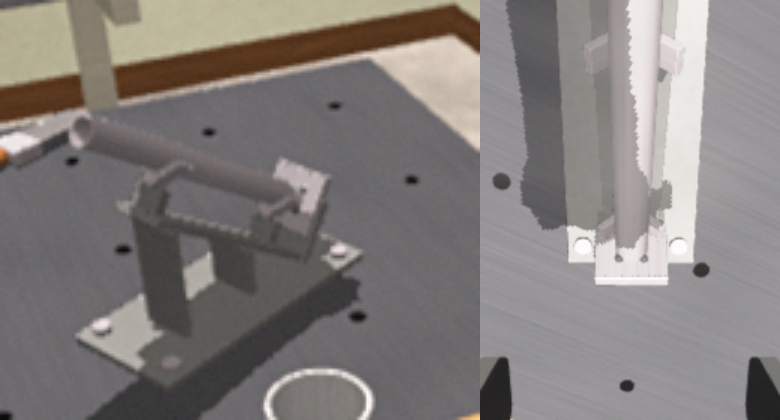

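```bash
python3 -c "
from rig import *
print(observe()['time']); print(sign_off())"
```

```text
32.65
the job is handed in; nothing more can be done
None
```

The post is lying in both V supports of the weld rest, plate at the low end against the foot stop. I let it go and handed the job in at 32.7 s.

- **Pick-up:** I gripped the post at its balance point with 60 N and lifted it. After levelling, the open end appeared within about 1 pixel of where a level post should show. The wrist moment was also what a balanced load should give, so it hung level.
- **Carry and laying down:** I carried it level until it was over the rest, then tilted it to 35° and lowered it about 9 mm up the slope from home until both Vs took the weight. It touched about 2 mm lower and 1 mm further sideways than I had estimated, which is within the camera calibration. I then slid it down the slope until it stopped hard. It did not move any further when I pushed up to about 19 N.
- **Last checks:** The final pictures show the tube seated in both Vs and no visible gap at the stop. The plate was found within about 3 pixels of its expected place in all three cameras. The fingers came clear with no force on the wrist.
- **Checks that disagreed:** The networks gave two wrong detections in the top view: the plate once during the lift, and the balance point in the last check. I ignored both. The images also showed the rest's high end pointing back towards the robot rather than to its left as described, and I went by the images.

I did not touch the can, offcut or hammer, but I did not measure them again at the end.

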